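# Touch off a clamped housing at three pads and set its locating pin

### The job

The aluminium housing is clamped a little out of place in its black fixture plate. Take the thin locating pin by its square head out of its stand and with its shank gently touch off the housing's three raised side pads, pressing each sideways for about half a second: first the long-side pad at the end away from the bore, then the long-side pad beside the bore, then the pad on the short end. With the housing so located, set the pin upright, fully home in its bore and let go; never press hard (20 N is too much) and leave the thick pin in its stand.

Things in the scene. Friction and masses are not known exactly. Their poses are not given: they have to be found in the camera images.
- nest: Fixed black fixture plate, 170 (its x) x 250 (its y) x 12 mm, level on the table; origin at the centre of its underside, z up. Two steel strap clamps stand on it, knobs at plate x -64, y -50 and +50 mm reaching 64 mm above the table. It carries the aluminium housing, rigidly clamped, but the housing's true place is not reported: see housing_nominal.
- housing_nominal (a point): Nominal place, fixed to the plate, of the centre of the housing's underside (12 mm above the table), axes as the plate's. The housing is a block 80 (x) x 140 (y) x 32 mm. It really sits up to 6 mm off along plate x and along y, and is turned up to 0.04 rad. Its top is 44 mm above the table; a board with walls 7 mm higher covers its -y part.
- pad_far (a point): Nominal face middle of the long-side pad away from the bore: 44, -45 mm (x, y) in the housing's frame. All pads: flat, rigid, upright, 24 mm wide, standing 4 mm off the side, from 14 to 40 mm above the table. This one faces +x. Like all nominal points it is fixed to the plate; the real one is off by the housing's shift and turn.
- pad_near (a point): Nominal face middle of the long-side pad beside the bore: 44, +45 mm (x, y) in the housing's frame, facing +x. Touch each pad sideways near its middle with the pin's foot 14 to 36 mm above the table, the pin upright.
- pad_end (a point): Nominal face middle of the pad on the short end: 0, +74 mm (x, y) in the housing's frame, facing +y.
- bore_nominal (a point): Nominal centre of the bore's mouth, 44 mm above the table: 0, +45 mm (x, y) in the housing's frame. Real bore: blind round hole 13.5 mm in diameter with a 1.5 mm chamfer, 22 mm deep (floor 22 mm above the table), off from here by the housing's shift and turn.
- pin: The thin steel locating pin, 92 mm long, loose, about 0.13 kg (varies): round shank 12 mm in diameter, 60 mm long, with a 1 mm chamfer at its foot (lowest 2 mm); above it a square head 24 x 24 x 32 mm to grip. Origin at the centre of the foot's end face, z up the pin, x and y square to the head's faces. It starts upright in its stand with its foot 5 mm above the table.
- stand: Fixed grey plastic block 50 x 50 x 30 mm with the blind hole (13.5 mm wide, 25 mm deep) in which the thin pin stands; origin at the centre of its underside. It may be on the left or the right of the plate.
- thick_pin: A thicker steel pin, 92 mm long, shank 20 mm in diameter and round head 32 mm in diameter, in a like stand on the other side of the plate; it does not fit the bore and stays where it is. Origin at the centre of its foot, z up the pin.
Things that resemble listed ones, but are neither listed nor needed, are in the scene too. What is shaped like the pin but yellow is not meant.

How it is judged:
By the outcome, as a careful person would: the job done as asked, in the order asked, and still so for the second after the job is handed in, with the robot touching nothing.
It also fails if it takes over 67 s, if anything falls off the work surface, if the arm or the gripper's body presses on something with over 40 N, if the wrist force passes 120 N, or if a joint passes its speed limit or range.

### The arm

A 6-joint arm with a two-finger parallel gripper is mounted at the origin on the work surface. World frame = base frame: x ahead of the robot, y to its left, z up, the work surface at z = 0. Lengths are in m, angles in rad, forces in N, time in s.
With the tool pointing down it reaches from about 0.425 to 1.125 m from the base axis. Payload 14.9 kg.
Tool frame: the origin (TCP) lies between the finger pads; the fingertips stand 11 mm ahead of it and the grasp point (between the pads) lies 8 mm behind it; z points along the fingers, y is the line along which they close (so a half turn about z gives the same grasp; the last joint's range is limited). The gripper opens to 91 mm and grips with 3 to 60 N. Pads are 32 mm wide; open, the fingers measure 118 mm over their backs; the gripper's body (76 mm by 178 mm) begins 60 mm behind the grasp point.
Start: joints at [1.241, 0.379, 1.734, -0, 1.028, -0.033], TCP at [0.205, 0.669, 0.225] pointing down, gripper open.
Joint ranges: [-2.77, 2.77], [-0.74, 2.19], [0, 2.66], [-1.06, 4.2], [0.31, 2.87], [-3.08, 3.08]. Speed limits (rad/s): [1.89, 1.89, 2.39, 3.14, 3.14, 3.14].

### API

Orientations are given as [roll, pitch, yaw] about the fixed x, y, z axes, in that order (R = Rz(yaw) Ry(pitch) Rx(roll)).
In Python, from plant import bot, optics gives the robot as it stands.
- The arm moves only by the tool play_rows, never from a script. Its argument "steps" is a list of rows, each a list of 6 numbers: the shift along the tool's x, y, z as a fraction of full scale, then the turn, a rotation vector about the tool's x, y, z as a fraction of full scale. In form: [[tx, ty, tz, wx, wy, wz], ...]. A call has 1 to 12 rows; each row shifts and turns the commanded pose from where the row before left it, along the tool's axes as they then stand; what a row does not reach is not made up. Full scale, the value 1, is 0.025 m for a shift and 6 degrees for a turn. A row lasts 1/12 s, in which the tool goes at most 41.7 mm and 7.16 degrees, less where a joint would pass 70% of its speed; a pose out of reach is approached as far as the arm can. A call with a number of a shift or a turn outside -1 to 1 is refused whole. A call with a gripper value outside its range is refused whole. "claw" is the closure, from -1 (fully open) to 1 (shut), set as the call begins (left out, the last holds). The fingers move at their own pace and stop on an object; the grip force is fixed at half the most. Time passes only in rows, so rows that do not move let the fingers close. It gives the time, the measured TCP pose, the force, the opening and the grip force at its end, in the units of the state.
- bot.get_obs(): the state, without advancing time (a new reading comes with each control period).
- optics.get_image(name): name is "side" or "top" or "wrist"; returns a dict with "img" (480x640x3 uint8, red, green, blue), "fx", "fy", "cx", "cy" (pixels), "R" (3x3) and "t" (3): a world point X has camera coordinates R X + t. Camera axes: x right, y down, z forward; pixel columns grow to the right and rows downward; lengths in m; the calibration is good to about 2 mm. A picture is of the moment at which its call begins. There is no depth.
- bot.finish_job(): hands the job in; it is judged then, once.
The state is a dict: "t": time; "joints": joint angles; "qd": joint speeds; "joint_torque": joint torques, N m; "eef_pos": TCP position; "tcp_rot": TCP orientation; "contact_force": force on the tool from outside, world axes, zero at the start; "torque": the same for the moment, N m; "gripper_width": finger opening in m; "gripper_force": force on a finger pad.
Only numpy, scipy, OpenCV 4.12 (cv2) and the standard library are available. Lean on these libraries where they do the work, as an engineer would, in place of code of your own. Each camera call takes 0.05 s, during which the arm holds its last target. There are 200 camera calls.

## Working session

There is one attempt and no reset: what is moved stays moved. The work goes in short steps, Python scripts to look and compute and a tool call to move; the robot and the scene stay as the last step left them, time stands still between calls to the robot, and variables do not carry over. Pictures are saved under pics/ and viewed, at most 10 in all, crops included, and the job is handed in when it is done.

Besides the shell and the picture viewer there is one more tool, called after "Call:" as name(argument=value, ...) on one line, values as JSON. play_rows: Moves the arm, as the interface text tells. Its arguments: {"type":"object","properties":{"steps":{"type":"array"},"claw":{"type":"number"}},"required":["steps"]}

```bash
mkdir -p pics; ls; python3 - <<'E'
from plant import bot, optics
import cv2,numpy as np
print(bot.get_obs())
for n in("top","side"):
    d=optics.get_image(n); cv2.imwrite(f"pics/{n}0.png",d["img"][:,:,::-1]); np.savez(f"{n}0.npz",**d)
    print(n,d["fx"],d["fy"],d["cx"],d["cy"],np.round(d["R"],4).tolist(),np.round(d["t"],4))
E
```

```text
pics
{'t': 0.0, 'joints': array([ 1.24068700e+00,  3.79435055e-01,  1.73473272e+00,  4.09761547e-05,
        1.02849327e+00, -3.32895405e-02]), 'qd': array([ 0.00041076,  0.00061418,  0.00127744, -0.00054674, -0.00085526,
       -0.00017307]), 'joint_torque': array([ 3.40494757e-03, -7.63696647e+01, -4.34391582e+01,  6.50965422e-02,
        4.22094972e-02, -4.38865823e-05]), 'eef_pos': array([0.20461029, 0.66905496, 0.22429352]), 'tcp_rot': array([-3.14052602e+00, -7.06147059e-05,  2.84475166e+00]), 'contact_force': array([0.34101251, 0.67925548, 0.30908507]), 'torque': array([ 0.00960851, -0.02247601,  0.02748325]), 'gripper_force': 0.0, 'gripper_width': 0.09145505429417361}
top 595.6894311695709 595.6894311695709 316.6880197630274 243.3583451068159 [[0.0065, -0.9999, 0.0152], [-0.9982, -0.0074, -0.0591], [0.0592, -0.0148, -0.9981]] [0.0166 0.533  1.2112]
side 524.5798294872775 524.5798294872775 321.4696745758089 239.57473211271983 [[-0.9718, -0.2356, 0.0027], [-0.116, 0.4681, -0.876], [0.2051, -0.8517, -0.4823]] [0.5146 0.0914 0.9041]
```

View pics/top0.png

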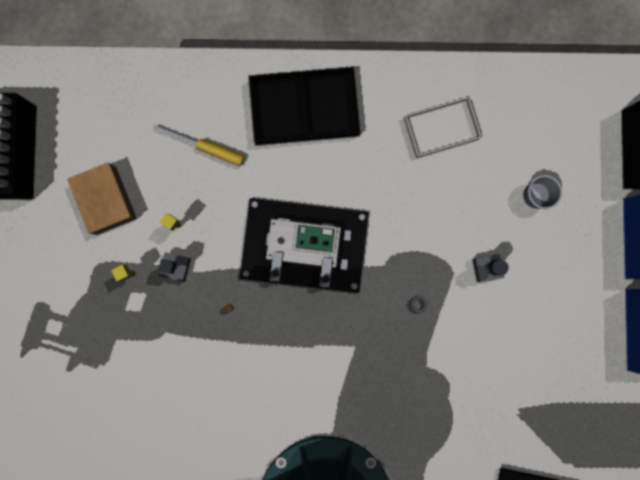

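View pics/side0.png

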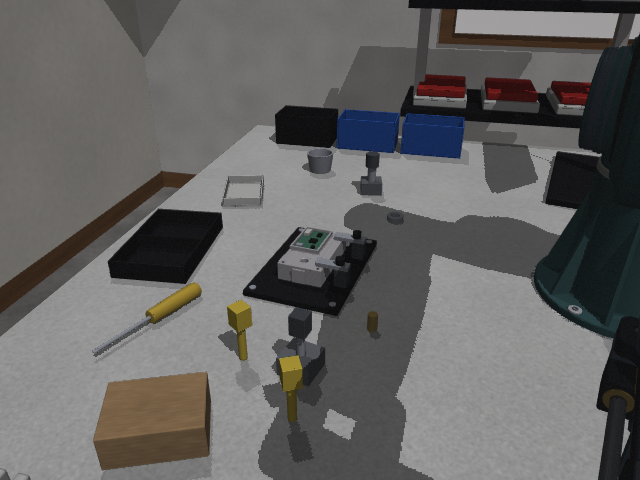

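Candidates for the thin pin in the top view are the dark square head at (174,267) in its grey stand, yellow decoys at (170,221) and (121,272), and the thick round-headed pin at (496,266). I choose (174,267). The plate is at (305,245), with the bore at (281,240) and the clamps on the robot side, so plate x ≈ world +x and plate y ≈ world +y.

```bash
cat > h.py <<'E'
import numpy as np, cv2
from plant import bot, optics
from scipy.spatial.transform import Rotation as Ro
def grab(n,tag=None):
    d=optics.get_image(n)
    if tag: np.savez(tag+".npz",**d)
    return d
def load(tag): return dict(np.load(tag+".npz"))
def back(d,u,v,z):
    R=np.array(d["R"]);t=np.array(d["t"])
    c=-R.T@t; r=R.T@np.array([(u-d["cx"])/d["fx"],(v-d["cy"])/d["fy"],1.])
    return c+r*(z-c[2])/r[2]
def proj(d,X):
    p=np.array(d["R"])@np.array(X)+np.array(d["t"]); return np.array([d["cx"]+d["fx"]*p[0]/p[2],d["cy"]+d["fy"]*p[1]/p[2]])
def crop(d,x0,y0,w,h,s,f):
    cv2.imwrite(f,cv2.resize(d["img"][y0:y0+h,x0:x0+w,::-1],None,fx=s,fy=s,interpolation=cv2.INTER_CUBIC))
E
python3 - <<'E'
from h import *
d=load("top0")
print("pin",back(d,170,267,.097),"bore",back(d,281,240,.044))
for u,v in((255,204),(364,215),(357,287),(246,273)): print(back(d,u,v,.012))
s=load("side0"); print("pin side",back(s,301,312,.097), proj(s,back(d,170,267,.097)))
a=cv2.resize(d["img"][190:310,110:260],(400,320),interpolation=cv2.INTER_CUBIC); b=cv2.resize(d["img"][190:310,230:380],(400,320),interpolation=cv2.INTER_CUBIC)
cv2.imwrite("pics/c1.png",np.hstack([a,b])[:,:,::-1])
w=grab("wrist","w0"); print(np.round(w["R"],3).tolist(),w["t"],w["fx"],-np.array(w["R"]).T@w["t"])
cv2.imwrite("pics/w0.png",w["img"][:,:,::-1])
E
```

```text
pin [0.48073785 0.30153672 0.097     ] bore [0.53745311 0.09249453 0.044     ]
[0.61380652 0.14848096 0.012     ]
[ 0.59276673 -0.07754502  0.012     ]
[ 0.44372455 -0.06338378  0.012     ]
[0.47099417 0.16515526 0.012     ]
pin side [0.48245964 0.30991903 0.097     ] [303.93636533 308.5024552 ]
[[0.292, 0.957, -0.002], [0.927, -0.282, 0.246], [0.235, -0.073, -0.969]] [-0.69906219 -0.02774856  0.39023324] 389.68208057374306 [0.13801678 0.68942852 0.38390049]
```

View pics/c1.png

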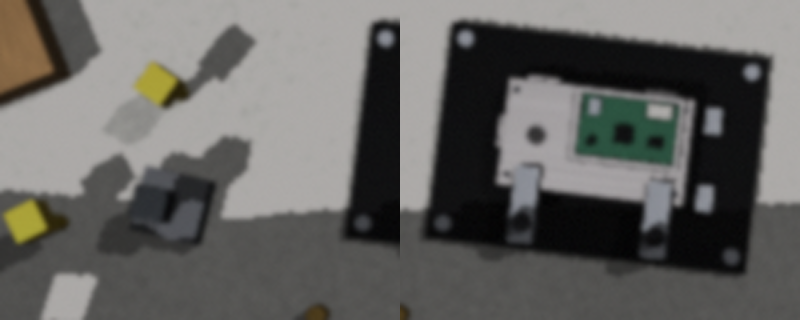

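The crop confirms the choice: a dark square head in a grey stand at crop (152,195), with both neighbours yellow. The right half shows the housing with its bore at crop (537,134). I'm moving above the pin now.

Call:
play_rows(steps=[[-0.99,-0.72,0,0,0,0],[-0.99,-0.72,0,0,0,0],[-0.99,-0.72,0,0,0,0],[-0.99,-0.72,0,0,0,0],[-0.99,-0.72,0,0,0,0],[-0.99,-0.72,0,0,0,0],[-0.99,-0.72,0,0,0,0],[-0.99,-0.72,0,0,0,0],[-0.99,-0.72,0,0,0,0],[-0.99,-0.72,0,0,0,0],[-0.99,-0.72,0,0,0,0],[-0.99,-0.72,0,0,0,0]], claw=-1)

```text
t: 1.15
eef_pos: [0.4261, 0.3746, 0.2248]
tcp_rot: [-3.141, -0.0, 2.845]
contact_force: [0.8, 0.6, 0.0]
gripper_width: 0.0914
gripper_force: 0.0
```

Call:
play_rows(steps=[[-0.99,-0.72,0,0,0,0],[-0.99,-0.72,0,0,0,0],[-0.99,-0.72,0,0,0,0],[0,0,0,0,0,0],[0,0,0,0,0,0]])

```text
t: 1.57
eef_pos: [0.4813, 0.3016, 0.2248]
tcp_rot: [-3.141, -0.0, 2.842]
contact_force: [-1.0, 0.5, -0.2]
gripper_width: 0.0911
gripper_force: 0.0
```

```bash
python3 - <<'E'
from h import *
w=grab("wrist","w1"); cv2.imwrite("pics/w1.png",w["img"][:,:,::-1])
o=bot.get_obs(); print(o["eef_pos"],o["tcp_rot"],proj(w,[.481,.302,.097]))
E
```

```text
[0.48076906 0.30237059 0.22478409] [-3.14143853e+00 -3.23464630e-04  2.84358517e+00] [321.87187448 233.73539022]
```

View pics/w1.png

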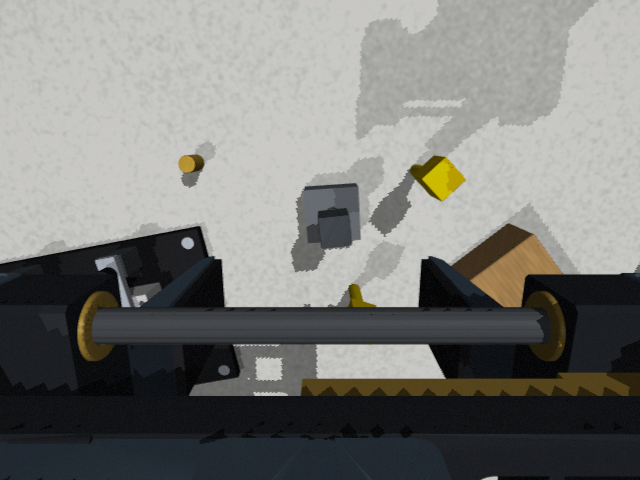

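The wrist view shows the dark head top at about (335,227) on its stand (332,212). One yellow decoy is at (440,178), and the other is half hidden at (358,300).

```bash
python3 - <<'E'
from h import *
w=load("w1"); g=cv2.cvtColor(w["img"],cv2.COLOR_RGB2GRAY)
print(g[196:260:4,300:368:4])
t=load("top0")
print("y1 top",back(t,170,221,.09),"y2",back(t,121,272,.09),"y2 wrist",back(w,438,178,.09))
E
```

```text
[[165 107 107 106 108 108 107 107 106  87  88  87  88  88  89 171 172]
 [108 109 107 107 107 107 105 106 106  86  88  87  87  87  86 172 169]
 [105 108 107 109 107 106 107 107 107  87  86  87  87  88  87 166 172]
 [111 107 108 109 107 106 107  76  45  54  66  40  86  87  88 170 166]
 [106 106 109 106 107  33  33  34  30  33  33  32  73 106  97 168 170]
 [105 106 107 107 107  35  33  38  37  53  63  66  65 105 105 155 168]
 [105 104 107 106 106  70  68  70  71  68  67  68  63 105 105 147 163]
 [110 109 107  60  88  68  68  72  66  66  67  68  67 105 106 149 160]
 [110 108  59  60  57  69  68  69  68  68  68  69  65 105 104 141 197]
 [109 105  59  58  60  66  70  68  67  66  66  69  66 104 103 152 192]
 [102 106  60  57  59  57  69  66  70  68  65  67  64 104 105 139 201]
 [103 107  60  58  58  48  68  66  67  66  66  65  64 100 174 199 202]
 [102 105 105 109 101  87  64  69  68  67  66  63  66 175 199 201 200]
 [105 111 107 105 100 110  74 112 121 121 109 195 194 202 200 198 198]
 [103 105 103 105 107 108 106 200 194 198 199 194 201 197 199 193 200]
 [107 104 104 107 103 104 158 195 198 195 191 198 200 202 198 197 196]]
y1 top [0.56965196 0.30501392 0.09      ] y2 [0.4706346  0.39665622 0.09      ] y2 wrist [0.46709768 0.39733302 0.09      ]
```

```bash
python3 - <<'E'
from h import *
w=load("w1"); g=cv2.medianBlur(cv2.cvtColor(w["img"],cv2.COLOR_RGB2GRAY),3)
m=((g>=62)&(g<=78)).astype(np.uint8)*255; mm=np.zeros_like(m); mm[208:256,312:358]=m[208:256,312:358]
mm=cv2.morphologyEx(mm,cv2.MORPH_OPEN,np.ones((5,5)))
c=max(cv2.findContours(mm,0,1)[0],key=cv2.contourArea)
P=np.array([back(w,u,v,.097)[:2]*1000 for u,v in c[:,0]],np.float32)
r=cv2.minAreaRect(P); print(r,cv2.minAreaRect(c))
E
```

```text
((482.3626708984375, 311.611328125), (23.654401779174805, 23.472623825073242), 78.20721435546875) ((334.5122985839844, 231.63526916503906), (30.14840316772461, 31.325366973876953), 84.80557250976562)
```

Call:
play_rows(steps=[[0.05,0.37,0,0,0,-0.88],[0,0,0,0,0,0],[0,0,0.8,0,0,0],[0,0,0.8,0,0,0],[0,0,0.8,0,0,0],[0,0,0.8,0,0,0],[0,0,0,0,0,0],[0,0,0,0,0,0]])

```text
t: 2.28
eef_pos: [0.4814, 0.312, 0.1445]
tcp_rot: [-3.14, -0.001, 2.936]
contact_force: [-0.1, 0.8, 0.0]
gripper_width: 0.0911
gripper_force: 0.0
```

```bash
python3 - <<'E'
from h import *
w=grab("wrist","w2"); cv2.imwrite("pics/w2.png",w["img"][:,:,::-1])
o=bot.get_obs(); print(o["eef_pos"],o["tcp_rot"],o["contact_force"],proj(w,[.4824,.3116,.097]))
E
```

```text
[0.48211854 0.31234404 0.1455216 ] [-3.14152920e+00 -1.22059949e-04  2.93651134e+00] [ 0.56319333 -0.46455158 -0.37715794] [321.11944028 270.12547418]
```

View pics/w2.png

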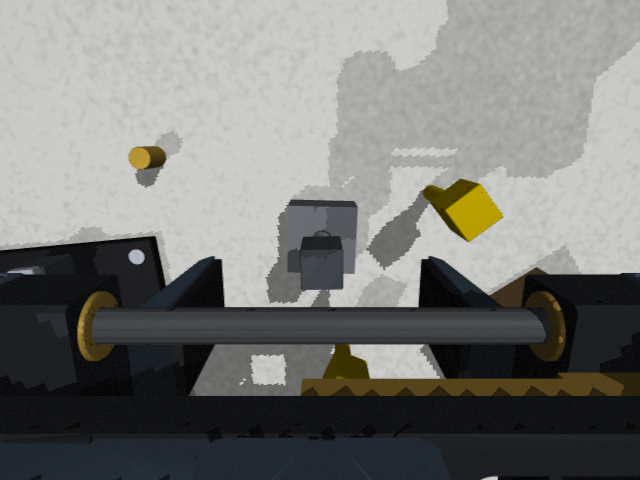

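The head is centred at (322,270), midway between the fingers and square to them. I'll go down and grip.

Call:
play_rows(steps=[[0,0,0.72,0,0,0],[0,0,0.72,0,0,0],[0,0,0.72,0,0,0],[0,0,0.7,0,0,0],[0,0,0,0,0,0],[0,0,0,0,0,0]])

```text
t: 2.83
eef_pos: [0.4825, 0.3122, 0.0743]
tcp_rot: [3.141, 0.0, 2.937]
contact_force: [0.8, 0.2, 0.1]
gripper_width: 0.0912
gripper_force: 0.0
```

Call:
play_rows(steps=[[0,0,0,0,0,0],[0,0,0,0,0,0],[0,0,0,0,0,0],[0,0,0,0,0,0],[0,0,0,0,0,0],[0,0,0,0,0,0],[0,0,0,0,0,0],[0,0,0,0,0,0]], claw=1)

```text
t: 3.5
eef_pos: [0.4823, 0.3119, 0.0735]
tcp_rot: [-3.142, -0.0, 2.937]
contact_force: [-0.6, -0.2, -0.2]
gripper_width: 0.0403
gripper_force: 0.0
```

Call:
play_rows(steps=[[0,0,0,0,0,0],[0,0,0,0,0,0],[0,0,0,0,0,0],[0,0,0,0,0,0],[0,0,0,0,0,0],[0,0,0,0,0,0]])

```text
t: 4.0
eef_pos: [0.4823, 0.3118, 0.0734]
tcp_rot: [-3.142, -0.0, 2.937]
contact_force: [-0.0, 0.6, -1.0]
gripper_width: 0.0235
gripper_force: 30.0
```

Call:
play_rows(steps=[[0,0,-0.2,0,0,0],[0,0,-0.4,0,0,0],[0,0,-0.7,0,0,0],[0,0,-0.9,0,0,0],[0,0,-0.9,0,0,0],[0,0,-0.9,0,0,0],[0,0,-0.9,0,0,0],[0,0,-0.5,0,0,0],[0,0,0,0,0,0]])

```text
t: 4.75
eef_pos: [0.4835, 0.3126, 0.2117]
tcp_rot: [3.138, 0.003, 2.937]
contact_force: [0.6, 0.0, -1.6]
gripper_width: 0.0238
gripper_force: 30.0
```

```bash
python3 - <<'E'
from h import *
for n in("wrist","side"):
    w=grab(n,n[0]+"3")
o=bot.get_obs(); print(o["t"],o["eef_pos"],o["tcp_rot"],o["contact_force"],o["torque"],o["gripper_width"],o["gripper_force"])
a=load("s3"); x,y=map(int,proj(a,o["eef_pos"])); print(x,y)
cv2.imwrite("pics/s3.png",np.hstack([cv2.resize(a["img"][y-70:y+110,x-70:x+80],(400,480)),cv2.resize(load("w3")["img"],(400,480))])[:,:,::-1])
E
```

```text
4.85 [0.482138   0.31175661 0.20830748] [3.14135120e+00 2.64044202e-04 2.93693463e+00] [ 0.06386023  0.47346802 -1.63598746] [-0.012245   -0.00495506 -0.0307539 ] 0.023825198264323486 29.999668300151825
299 238
```

View pics/s3.png

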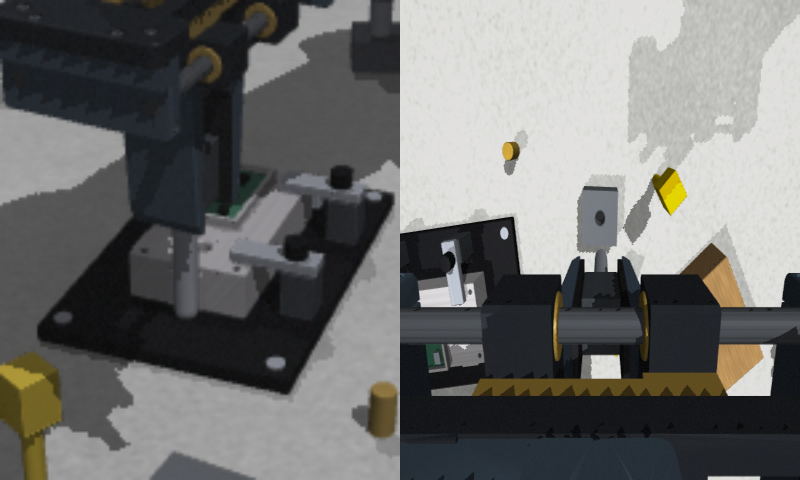

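The side view shows the pin held upright below the fingers and the wrist view shows the emptied stand at (600,217). Next I estimate the plate and housing from the top picture.

```bash
cat >> h.py <<'E'
def plan(target,yaw,o=None):
    "shift in tool axes (full-scale units) and turn from the measured pose"
    o=o or bot.get_obs(); R=Ro.from_euler("xyz",o["tcp_rot"])
    print("pos",np.round(o["eef_pos"],4),"shift",np.round(R.inv().apply(np.array(target)-o["eef_pos"])/.025,2),
      "turn",np.round((R.inv()*Ro.from_euler("xyz",[np.pi,0,yaw])).as_rotvec(degrees=True)/6,2))
E
python3 - <<'E'
from h import *
t=load("top0")
B=np.array([back(t,*p,.012) for p in((254.4,204.25),(362,217),(353.75,286),(246.1,273.25))])[:,:2]
c=B.mean(0); y=np.array([B[0]-B[1],B[3]-B[2]]).mean(0); x=np.array([B[0]-B[3],B[1]-B[2]]).mean(0)
a1=np.arctan2(x[1],x[0]); a2=np.arctan2(-y[0],y[1]); a=(a1+a2)/2; print("plate",c,a1,a2,np.linalg.norm(x),np.linalg.norm(y))
M=np.array([[np.cos(a),-np.sin(a)],[np.sin(a),np.cos(a)]])
for n,u,v,z in(("near",283.6,218.9,.04),("far",326.75,224.9,.04),("bore",281.4,240.3,.044),("end",266.4,239.1,.04)):
    p=back(t,u,v,z)[:2]; print(n,p,"plate frame",(M.T@(p-c))*1000)
for n,q in(("far",(.044,-.045)),("near",(.044,.045)),("end",(0,.074))): print(n,c+M@q)
print("x",M[:,0],"y",M[:,1])
q=c+M@np.array([.044+.006+.024,-.045]); print("standoff far",q); plan([*q,.208],a+np.pi)
E
```

```text
plate [0.52951511 0.04614459] -0.11139322661484556 -0.11074563366398295 0.14370264557623524 0.22373933242787283
near [0.58049839 0.08785254] plate frame [46.04617345 47.10199288]
far [5.69012664e-01 5.13029418e-04] plate frame [ 44.31203448 -40.97243063]
bore [0.5368547  0.09168483] plate frame [ 2.24662825 46.07315757]
end [0.53930938 0.12211579] plate frame [ 1.31318132 76.5886832 ]
far [ 0.56825613 -0.00345514]
near [0.57823184 0.0859903 ]
end [0.53771736 0.11968861]
x [ 0.99383813 -0.1108412 ] y [0.1108412  0.99383813]
standoff far [ 0.59807128 -0.00678037]
pos [0.4821 0.3118 0.2083] shift [-7.130e+00 -1.153e+01  1.000e-02] turn [ 0.    0.   -0.89]
```

Call:
play_rows(steps=[[0,0,0,0,0,-0.89],[-0.3,-0.6,0,0,0,0],[-0.5,-0.95,0,0,0,0],[-0.5,-0.95,0,0,0,0],[-0.5,-0.95,0,0,0,0],[-0.5,-0.95,0,0,0,0],[-0.5,-0.95,0,0,0,0],[-0.5,-0.95,0,0,0,0],[-0.5,-0.95,0,0,0,0],[-0.5,-0.95,0,0,0,0],[-0.5,-0.95,0,0,0,0],[-0.5,-0.95,0,0,0,0]])

```text
t: 5.85
eef_pos: [0.5853, 0.0448, 0.2065]
tcp_rot: [-3.141, -0.003, 3.03]
contact_force: [1.1, -0.8, -0.6]
gripper_width: 0.0239
gripper_force: 30.0
```

Call:
play_rows(steps=[[-0.5,-0.95,0,0,0,0],[-0.22,-0.97,0,0,0,0],[0,0,0,0,0,0],[0,0,0.8,0,0,0],[0,0,0.8,0,0,0],[0,0,0.8,0,0,0],[0,0,0.8,0,0,0],[0,0,0.6,0,0,0],[0,0,0.4,0,0,0],[0,0,0.3,0,0,0],[0,0,0,0,0,0],[0,0,0,0,0,0]])

```text
t: 6.85
eef_pos: [0.5983, -0.0034, 0.0958]
tcp_rot: [-3.142, -0.001, 3.03]
contact_force: [0.1, 0.3, -0.7]
gripper_width: 0.0239
gripper_force: 30.0
```

```bash
cat >> h.py <<'E'
C=np.array([.5295,.0461]);A=-.111;M=np.array([[np.cos(A),-np.sin(A)],[np.sin(A),np.cos(A)]])
def st():
    o=bot.get_obs(); print("t",round(o["t"],2),"plate xy mm",np.round(M.T@(o["eef_pos"][:2]-C)*1000,2),"z",round(o["eef_pos"][2],4),"rot",np.round(o["tcp_rot"],4),"F plate",np.round(M.T@o["contact_force"][:2],2),"T",np.round(o["torque"],3)); return o
E
python3 - <<'E'
from h import *
for i in range(3):
    s=grab("side","s4"); o=st()
E
```

```text
t 6.9 plate xy mm [ 74.29 -41.57] z 0.0964 rot [3.1416e+00 4.0000e-04 3.0302e+00] F plate [-0.04  0.08] T [-0.002 -0.024 -0.011]
t 6.95 plate xy mm [ 74.49 -41.57] z 0.0967 rot [3.1415e+00 1.1000e-03 3.0302e+00] F plate [ 0.31 -0.8 ] T [0.    0.014 0.039]
t 7.0 plate xy mm [ 74.55 -41.61] z 0.0968 rot [3.1415e+00 1.3000e-03 3.0302e+00] F plate [ 0.16 -0.25] T [0.004 0.024 0.002]
```

Call:
play_rows(steps=[[0.3,-0.06,0,0,0,0],[0.3,0,0,0,0,0],[0.2,0,0,0,0,0],[0.04,0,0,0,0,0],[0,0,0,0,0,0],[0,0,0,0,0,0],[0,0,0,0,0,0]])

```text
t: 7.58
eef_pos: [0.5776, -0.0027, 0.0961]
tcp_rot: [3.142, 0.0, 3.03]
contact_force: [0.2, -0.0, -1.8]
gripper_width: 0.0239
gripper_force: 30.0
```

```bash
python3 - <<'E'
from h import *
d=grab("side","s5"); o=st(); u,v=map(int,proj(d,o["eef_pos"]))
crop(d,u-70,v-40,150,112,5,"pics/s5.png")
E
```

```text
t 7.63 plate xy mm [ 53.23 -43.18] z 0.096 rot [3.1416e+00 2.0000e-04 3.0301e+00] F plate [-0.28 -0.85] T [ 0.035 -0.003 -0.053]
```

View pics/s5.png

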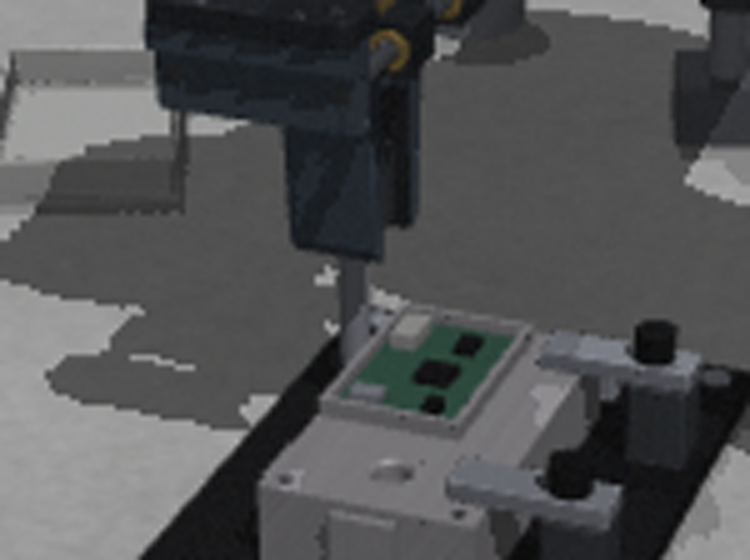

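The side crop shows the pin at crop (355,300), upright and just off the far end of the long side. I'm approaching in small steps.

Call:
play_rows(steps=[[0.02,0,0,0,0,0],[0.02,0,0,0,0,0],[0,0,0,0,0,0]])

```text
t: 7.88
eef_pos: [0.5763, -0.0026, 0.0959]
tcp_rot: [-3.142, -0.0, 3.03]
contact_force: [0.0, -0.5, -1.3]
gripper_width: 0.024
gripper_force: 30.0
```

Call:
play_rows(steps=[[0.02,0,0,0,0,0],[0,0,0,0,0,0],[0,0,0,0,0,0]])

```text
t: 8.13
eef_pos: [0.5761, -0.0025, 0.096]
tcp_rot: [3.142, 0.0, 3.03]
contact_force: [1.5, 0.3, -2.4]
gripper_width: 0.0238
gripper_force: 30.0
```

```bash
cat >> h.py <<'E'
def avg(n=6):
    P=[];F=[];T=[]
    for i in range(n):
        optics.get_image("wrist"); o=bot.get_obs(); P.append([*(M.T@(o["eef_pos"][:2]-C)*1000),o["eef_pos"][2]*1000]); F.append([*(M.T@o["contact_force"][:2]),o["contact_force"][2]]);T.append(o["torque"])
    print("t",round(o["t"],2),"plate mm",np.round(np.mean(P,0),2),"F",np.round(np.mean(F,0),2),"T",np.round(np.mean(T,0),3),"rot",np.round(o["tcp_rot"],4))
E
python3 -c "
from h import *
avg(4)"
```

```text
t 8.33 plate mm [ 51.69 -43.16  96.  ] F [ 1.52 -0.63 -2.28] T [-0.05  -0.398 -0.015] rot [3.1416e+00 3.0000e-04 3.0302e+00]
```

Call:
play_rows(steps=[[0.02,0,0,0,0,0],[0,0,0,0,0,0],[0,0,0,0,0,0]])

```text
t: 8.58
eef_pos: [0.5758, -0.0025, 0.0961]
tcp_rot: [3.142, 0.001, 3.03]
contact_force: [5.4, -0.1, -3.0]
gripper_width: 0.0233
gripper_force: 30.0
```

```bash
python3 -c "
from h import *
avg(4)"
```

```text
t 8.78 plate mm [ 51.41 -43.17  96.08] F [ 4.99 -0.19 -3.56] T [-0.186 -1.234  0.014] rot [3.1416e+00 9.0000e-04 3.0301e+00]
```

Call:
play_rows(steps=[[0,0,0,0,0,0],[0,0,0,0,0,0],[0,0,0,0,0,0],[0,0,0,0,0,0]])

```text
t: 9.12
eef_pos: [0.5758, -0.0025, 0.0961]
tcp_rot: [3.142, 0.001, 3.03]
contact_force: [4.8, -0.7, -2.8]
gripper_width: 0.024
gripper_force: 30.0
```

```bash
python3 -c "
from h import *
avg(2)"
```

```text
t 9.22 plate mm [ 51.38 -43.17  96.07] F [ 4.97 -0.36 -4.17] T [-0.172 -1.246 -0.006] rot [3.1416e+00 8.0000e-04 3.0301e+00]
```

Call:
play_rows(steps=[[-0.1,0,0,0,0,0],[-0.35,0,0,0,0,0],[0,0.6,0,0,0,0],[0,0.6,0,0,0,0],[0,0.6,0,0,0,0],[0,0.6,0,0,0,0],[0,0.6,0,0,0,0],[0,0.6,0,0,0,0],[0,0,0,0,0,0],[0,0,0,0,0,0],[0,0,0,0,0,0]])

```text
t: 10.13
eef_pos: [0.5965, 0.0857, 0.0958]
tcp_rot: [-3.141, -0.0, 3.031]
contact_force: [-0.4, 0.1, -0.5]
gripper_width: 0.0236
gripper_force: 30.0
```

```bash
python3 -c "
from h import *
avg(3)
w=grab('wrist','w6'); d=grab('side','s6'); o=bot.get_obs(); u,v=map(int,proj(d,o['eef_pos']))
a=cv2.resize(d['img'][v-40:v+80,u-50:u+70],(400,400)); cv2.imwrite('pics/s6.png',np.hstack([a,cv2.resize(w['img'][60:380,160:480],(400,400))])[:,:,::-1])"
```

```text
t 10.28 plate mm [62.26 46.39 95.89] F [-0.13  0.36 -1.09] T [ 0.029  0.003 -0.017] rot [-3.1415e+00 -1.0000e-04  3.0296e+00]
```

View pics/s6.png

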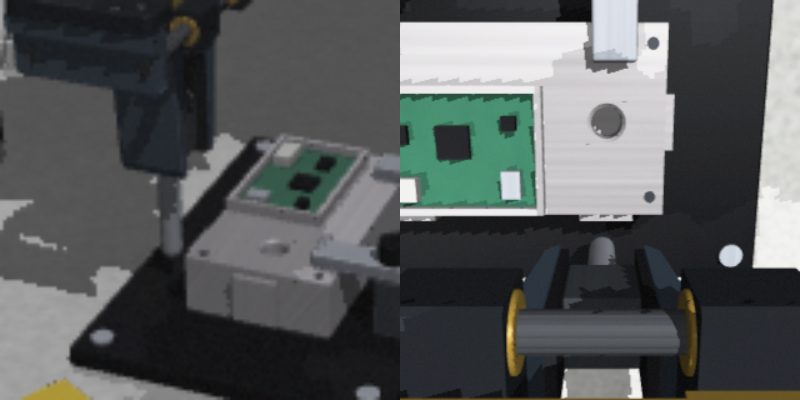

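The left half shows the pin upright beside the near pad. The right half shows the pin at (602,250) opposite the pad at x 580–632, and the bore at (607,120).

Call:
play_rows(steps=[[0.15,0,0,0,0,0],[0.09,0,0,0,0,0],[0.02,0,0,0,0,0],[0,0,0,0,0,0],[0,0,0,0,0,0]])

```text
t: 10.8
eef_pos: [0.5901, 0.0865, 0.096]
tcp_rot: [3.142, 0.0, 3.03]
contact_force: [-0.1, 0.4, -1.6]
gripper_width: 0.0238
gripper_force: 30.0
```

Call:
play_rows(steps=[[0.02,0,0,0,0,0],[0,0,0,0,0,0],[0,0,0,0,0,0]])

```text
t: 11.05
eef_pos: [0.5897, 0.0865, 0.0959]
tcp_rot: [-3.142, 0.0, 3.03]
contact_force: [-0.9, 1.5, -1.0]
gripper_width: 0.0241
gripper_force: 30.0
```

Call:
play_rows(steps=[[0.02,0,0,0,0,0],[0,0,0,0,0,0],[0,0,0,0,0,0]])

```text
t: 11.3
eef_pos: [0.5891, 0.0865, 0.0959]
tcp_rot: [-3.142, -0.0, 3.03]
contact_force: [-0.2, 0.6, -2.0]
gripper_width: 0.0239
gripper_force: 30.0
```

```bash
python3 -c "
from h import *
avg(3)"
```

```text
t 11.45 plate mm [54.81 46.83 95.93] F [ 0.13  0.05 -1.55] T [0.052 0.022 0.025] rot [-3.1416 -0.      3.0302]
```

Not touching yet, so two more small steps.

Call:
play_rows(steps=[[0.02,0,0,0,0,0],[0,0,0,0,0,0],[0,0,0,0,0,0]])

```text
t: 11.7
eef_pos: [0.5886, 0.0867, 0.0959]
tcp_rot: [-3.142, -0.0, 3.03]
contact_force: [0.3, 0.1, -0.7]
gripper_width: 0.0238
gripper_force: 30.0
```

Call:
play_rows(steps=[[0.016,0,0,0,0,0],[0,0,0,0,0,0],[0,0,0,0,0,0]])

```text
t: 11.95
eef_pos: [0.5882, 0.0867, 0.0959]
tcp_rot: [-3.142, -0.0, 3.03]
contact_force: [-0.6, 0.3, -1.8]
gripper_width: 0.0239
gripper_force: 30.0
```

```bash
python3 -c "
from h import *
avg(3)"
```

```text
t 12.1 plate mm [53.89 46.82 95.93] F [-0.08  0.22 -1.56] T [ 0.04  -0.011 -0.011] rot [ 3.1416 -0.      3.0301]
```

Call:
play_rows(steps=[[0.02,0,0,0,0,0],[0,0,0,0,0,0],[0,0,0,0,0,0]])

```text
t: 12.35
eef_pos: [0.5878, 0.0867, 0.0959]
tcp_rot: [3.142, 0.0, 3.03]
contact_force: [-0.1, -0.3, -1.5]
gripper_width: 0.0238
gripper_force: 30.0
```

Call:
play_rows(steps=[[0.016,0,0,0,0,0],[0,0,0,0,0,0],[0,0,0,0,0,0]])

```text
t: 12.6
eef_pos: [0.5873, 0.0868, 0.0959]
tcp_rot: [3.142, -0.0, 3.03]
contact_force: [-0.6, -0.7, -1.5]
gripper_width: 0.0242
gripper_force: 30.0
```

```bash
python3 -c "
from h import *
avg(3)"
```

```text
t 12.75 plate mm [53.   46.82 95.94] F [ 0.25  0.01 -1.69] T [-0.001  0.004  0.021] rot [-3.1416  0.      3.0302]
```

Call:
play_rows(steps=[[0.02,0,0,0,0,0],[0,0,0,0,0,0],[0,0,0,0,0,0]])

```text
t: 13.0
eef_pos: [0.5868, 0.0868, 0.0959]
tcp_rot: [-3.142, -0.0, 3.03]
contact_force: [0.3, -0.3, -1.9]
gripper_width: 0.0238
gripper_force: 30.0
```

Call:
play_rows(steps=[[0.016,0,0,0,0,0],[0,0,0,0,0,0],[0,0,0,0,0,0]])

```text
t: 13.25
eef_pos: [0.5864, 0.0869, 0.0959]
tcp_rot: [3.142, -0.0, 3.03]
contact_force: [0.0, 0.0, -1.1]
gripper_width: 0.0235
gripper_force: 30.0
```

```bash
python3 -c "
from h import *
avg(3)"
```

```text
t 13.4 plate mm [52.11 46.81 95.94] F [-0.38  0.39 -1.43] T [ 0.02   0.024 -0.008] rot [-3.1416  0.      3.0301]
```

Call:
play_rows(steps=[[0.02,0,0,0,0,0],[0,0,0,0,0,0],[0,0,0,0,0,0]])

```text
t: 13.65
eef_pos: [0.5862, 0.0869, 0.096]
tcp_rot: [3.142, 0.001, 3.03]
contact_force: [1.2, -0.6, -2.2]
gripper_width: 0.0241
gripper_force: 30.0
```

Call:
play_rows(steps=[[0.016,0,0,0,0,0],[0,0,0,0,0,0],[0,0,0,0,0,0]])

```text
t: 13.9
eef_pos: [0.586, 0.087, 0.0961]
tcp_rot: [3.141, 0.001, 3.03]
contact_force: [4.8, -0.8, -3.9]
gripper_width: 0.0243
gripper_force: 30.0
```

```bash
python3 -c "
from h import *
avg(3)"
```

```text
t 14.05 plate mm [51.59 46.87 96.07] F [ 4.99 -0.   -3.53] T [-0.231 -1.163 -0.039] rot [3.1415e+00 9.0000e-04 3.0302e+00]
```

Call:
play_rows(steps=[[0,0,0,0,0,0],[0,0,0,0,0,0],[0,0,0,0,0,0],[0,0,0,0,0,0],[0,0,0,0,0,0]])

```text
t: 14.47
eef_pos: [0.586, 0.087, 0.0961]
tcp_rot: [3.141, 0.001, 3.03]
contact_force: [4.1, -1.0, -3.5]
gripper_width: 0.0237
gripper_force: 30.0
```

Call:
play_rows(steps=[[-0.12,0,0,0,0,0],[-0.3,0,0,0,0,0],[0,0.53,0,0,0,0],[0,0.53,0,0,0,0],[0,0.53,0,0,0,0],[0,0.53,0,0,0,0],[0.6,0,0,0,0,0],[0.6,0,0,0,0,0],[0.6,0,0,0,0,0],[0.6,0,0,0,0,0],[0,0,0,0,0,0],[0,0,0,0,0,0]])

```text
t: 15.47
eef_pos: [0.542, 0.1461, 0.096]
tcp_rot: [-3.142, -0.0, 3.031]
contact_force: [0.3, -0.6, -1.1]
gripper_width: 0.0239
gripper_force: 30.0
```

Call:
play_rows(steps=[[0,-0.3,0,0,0,0],[0,-0.2,0,0,0,0],[0,0,0,0,0,0],[0,0,0,0,0,0]])

```text
t: 15.8
eef_pos: [0.5413, 0.1322, 0.0959]
tcp_rot: [-3.142, 0.0, 3.029]
contact_force: [0.5, -0.9, -2.0]
gripper_width: 0.0239
gripper_force: 30.0
```

```bash
python3 -c "
from h import *
avg(3)
w=grab('wrist','w7')
cv2.imwrite('pics/w7.png',cv2.resize(w['img'][60:380,0:480,::-1],None,fx=1.5,fy=1.5))"
```

```text
t 15.95 plate mm [ 2.03 87.18 95.92] F [-0.03  0.24 -1.35] T [-0.001 -0.005  0.021] rot [3.1416 0.     3.0298]
```

View pics/w7.png

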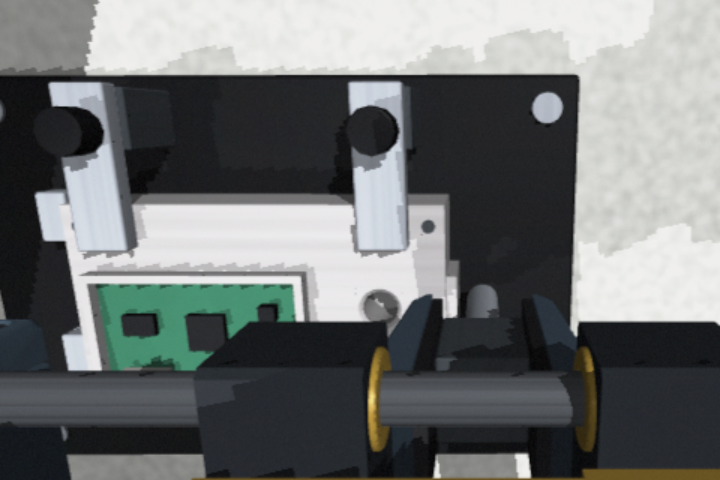

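The wrist view shows the pin shank at (482,300), just right of the end pad face at (460,285), with about 3–4 mm of gap.

Call:
play_rows(steps=[[0,-0.04,0,0,0,0],[0,-0.04,0,0,0,0],[0,0,0,0,0,0],[0,0,0,0,0,0]])

```text
t: 16.33
eef_pos: [0.5407, 0.1307, 0.0959]
tcp_rot: [3.142, -0.0, 3.03]
contact_force: [-0.5, 0.5, -1.9]
gripper_width: 0.0239
gripper_force: 30.0
```

Call:
play_rows(steps=[[0,-0.02,0,0,0,0],[0,0,0,0,0,0],[0,0,0,0,0,0]])

```text
t: 16.58
eef_pos: [0.5406, 0.1302, 0.0959]
tcp_rot: [3.142, -0.0, 3.03]
contact_force: [0.2, -0.2, -1.5]
gripper_width: 0.0239
gripper_force: 30.0
```

```bash
python3 -c "
from h import *
avg(2)"
```

```text
t 16.68 plate mm [ 1.71 84.85 95.93] F [ 0.23  0.36 -1.77] T [ 0.06  -0.029 -0.012] rot [-3.1416 -0.      3.0302]
```

Call:
play_rows(steps=[[0,-0.016,0,0,0,0],[0,0,0,0,0,0],[0,0,0,0,0,0]])

```text
t: 16.93
eef_pos: [0.5405, 0.1298, 0.0959]
tcp_rot: [-3.142, -0.0, 3.03]
contact_force: [0.3, 0.1, -1.9]
gripper_width: 0.0237
gripper_force: 30.0
```

Call:
play_rows(steps=[[0,-0.016,0,0,0,0],[0,0,0,0,0,0],[0,0,0,0,0,0]])

```text
t: 17.18
eef_pos: [0.5405, 0.1294, 0.0959]
tcp_rot: [-3.142, -0.0, 3.03]
contact_force: [0.0, 0.4, -1.6]
gripper_width: 0.0236
gripper_force: 30.0
```

```bash
python3 -c "
from h import *
avg(2)"
```

```text
t 17.28 plate mm [ 1.72 84.06 95.93] F [ 0.18  0.14 -0.59] T [ 0.051 -0.012  0.019] rot [-3.1416 -0.      3.0302]
```

Call:
play_rows(steps=[[0,-0.016,0,0,0,0],[0,0,0,0,0,0],[0,0,0,0,0,0]])

```text
t: 17.53
eef_pos: [0.5405, 0.129, 0.0959]
tcp_rot: [-3.142, -0.0, 3.03]
contact_force: [-0.7, -0.3, -0.6]
gripper_width: 0.0237
gripper_force: 30.0
```

Call:
play_rows(steps=[[0,-0.016,0,0,0,0],[0,0,0,0,0,0],[0,0,0,0,0,0]])

```text
t: 17.78
eef_pos: [0.5405, 0.1287, 0.096]
tcp_rot: [3.142, 0.0, 3.03]
contact_force: [0.1, 0.6, -1.5]
gripper_width: 0.0238
gripper_force: 30.0
```

```bash
python3 -c "
from h import *
avg(2)"
```

```text
t 17.88 plate mm [ 1.73 83.27 95.94] F [-0.51  0.95 -1.56] T [ 0.214  0.007 -0.014] rot [3.1416 0.     3.0301]
```

Call:
play_rows(steps=[[0,-0.014,0,0,0,0],[0,0,0,0,0,0],[0,0,0,0,0,0]])

```text
t: 18.13
eef_pos: [0.5404, 0.1285, 0.096]
tcp_rot: [3.141, 0.0, 3.03]
contact_force: [-0.8, 4.1, -1.7]
gripper_width: 0.0239
gripper_force: 30.0
```

```bash
python3 -c "
from h import *
avg(3)"
```

```text
t 18.28 plate mm [ 1.75 83.06 95.96] F [-0.21  4.24 -1.72] T [ 1.045 -0.016  0.012] rot [3.1414e+00 1.0000e-04 3.0301e+00]
```

Call:
play_rows(steps=[[0,0,0,0,0,0],[0,0,0,0,0,0],[0,0,0,0,0,0],[0,0,0,0,0,0]])

```text
t: 18.62
eef_pos: [0.5405, 0.1284, 0.096]
tcp_rot: [3.141, 0.0, 3.03]
contact_force: [-0.7, 5.4, -1.9]
gripper_width: 0.024
gripper_force: 30.0
```

Call:
play_rows(steps=[[0,0.16,0,0,0,0],[0,0,-0.5,0,0,0],[0,0,-0.6,0,0,0],[0,0,-0.5,0,0,0],[0,0,0,0,0,0],[0,-0.4,0,0,0,0],[0,-0.6,0,0,0,0],[0,-0.5,0,0,0,0],[0,0,0,0,0,0],[0,0,0,0,0,0],[0,0,0,0,0,0]])

```text
t: 19.53
eef_pos: [0.5366, 0.0948, 0.1357]
tcp_rot: [-3.142, -0.0, 3.029]
contact_force: [-0.3, 1.0, -1.7]
gripper_width: 0.0238
gripper_force: 30.0
```

```bash
python3 -c "
from h import *
avg(5)"
```

```text
t 19.78 plate mm [  1.69  49.63 135.83] F [ 0.18  0.15 -1.78] T [ 0.016  0.001 -0.016] rot [-3.1416e+00 -1.0000e-04  3.0306e+00]
```

Call:
play_rows(steps=[[-0.012,-0.052,0,0,0,0],[0,0,0.4,0,0,0],[0,0,0.3,0,0,0],[0,0,0.1,0,0,0],[0,0,0,0,0,0],[0,0,0,0,0,0],[0,0,0,0,0,0]])

```text
t: 20.37
eef_pos: [0.5369, 0.0937, 0.116]
tcp_rot: [3.142, 0.0, 3.03]
contact_force: [0.0, 0.4, -0.4]
gripper_width: 0.0237
gripper_force: 30.0
```

```bash
python3 -c "
from h import *
avg(4)"
```

```text
t 20.57 plate mm [  2.18  48.14 116.16] F [-0.22  0.2  -1.76] T [ 0.022  0.018 -0.017] rot [3.1415e+00 4.0000e-04 3.0301e+00]
```

Call:
play_rows(steps=[[-0.003,0.003,0.06,0,0,0],[0,0,0.06,0,0,0],[0,0,0.06,0,0,0],[0,0,0.06,0,0,0],[0,0,0,0,0,0],[0,0,0,0,0,0]])

```text
t: 21.07
eef_pos: [0.5368, 0.0937, 0.1098]
tcp_rot: [-3.142, -0.0, 3.03]
contact_force: [0.4, -0.1, -1.6]
gripper_width: 0.0239
gripper_force: 30.0
```

```bash
python3 -c "
from h import *
avg(4)"
```

```text
t 21.27 plate mm [  2.1   48.17 109.94] F [-0.45 -0.36 -1.43] T [ 0.021  0.019 -0.003] rot [3.1416e+00 1.0000e-04 3.0302e+00]
```

Call:
play_rows(steps=[[0,0,0.06,0,0,0],[0,0,0.06,0,0,0],[0,0,0.06,0,0,0],[0,0,0,0,0,0],[0,0,0,0,0,0]])

```text
t: 21.68
eef_pos: [0.5368, 0.0937, 0.1053]
tcp_rot: [-3.142, -0.0, 3.03]
contact_force: [0.0, 0.3, -1.0]
gripper_width: 0.0239
gripper_force: 30.0
```

```bash
python3 -c "
from h import *
avg(4)"
```

```text
t 21.88 plate mm [  2.09  48.17 105.44] F [ 0.16 -0.04 -1.58] T [ 0.001 -0.003  0.009] rot [-3.1416e+00  1.0000e-04  3.0302e+00]
```

No force at all, so it's in the bore. Continuing down to about 2 mm above the floor.

Call:
play_rows(steps=[[0,0,0.1,0,0,0],[0,0,0.1,0,0,0],[0,0,0.1,0,0,0],[0,0,0.1,0,0,0],[0,0,0.1,0,0,0],[0,0,0,0,0,0],[0,0,0,0,0,0]])

```text
t: 22.47
eef_pos: [0.5368, 0.0937, 0.0927]
tcp_rot: [-3.142, -0.0, 3.03]
contact_force: [0.7, -0.1, -2.0]
gripper_width: 0.024
gripper_force: 30.0
```

```bash
python3 -c "
from h import *
avg(3)"
```

```text
t 22.62 plate mm [ 2.11 48.18 92.94] F [ 0.23 -0.2  -1.02] T [ 0.002  0.053 -0.01 ] rot [3.1416e+00 1.0000e-04 3.0302e+00]
```

Call:
play_rows(steps=[[0,0,0.03,0,0,0],[0,0,0.02,0,0,0],[0,0,0,0,0,0],[0,0,0,0,0,0]])

```text
t: 22.95
eef_pos: [0.5369, 0.0938, 0.0917]
tcp_rot: [3.142, -0.0, 3.03]
contact_force: [-0.0, -0.3, -1.6]
gripper_width: 0.0235
gripper_force: 30.0
```

```bash
python3 -c "
from h import *
avg(3)"
```

```text
t 23.1 plate mm [ 2.09 48.17 91.7 ] F [ 0.53 -0.07 -1.69] T [ 0.017 -0.011  0.003] rot [3.1416 0.     3.0301]
```

Call:
play_rows(steps=[[0,0,0.02,0,0,0],[0,0,0.01,0,0,0],[0,0,0,0,0,0]])

```text
t: 23.35
eef_pos: [0.5369, 0.0938, 0.0909]
tcp_rot: [3.142, 0.0, 3.03]
contact_force: [-0.2, 0.1, -1.3]
gripper_width: 0.0237
gripper_force: 30.0
```

Call:
play_rows(steps=[[0,0,0.01,0,0,0],[0,0,0,0,0,0],[0,0,0,0,0,0]])

```text
t: 23.6
eef_pos: [0.5369, 0.0937, 0.0907]
tcp_rot: [3.142, -0.0, 3.03]
contact_force: [-0.0, 0.4, -1.0]
gripper_width: 0.0234
gripper_force: 30.0
```

```bash
python3 -c "
from h import *
avg(3)"
```

```text
t 23.75 plate mm [ 2.09 48.17 90.7 ] F [-0.28 -0.28 -1.31] T [ 0.024 -0.004  0.003] rot [3.1416 0.     3.0301]
```

Call:
play_rows(steps=[[0,0,0.01,0,0,0],[0,0,0,0,0,0],[0,0,0,0,0,0]])

```text
t: 24.0
eef_pos: [0.5369, 0.0937, 0.0904]
tcp_rot: [-3.142, -0.0, 3.03]
contact_force: [-0.3, 0.5, -2.3]
gripper_width: 0.0236
gripper_force: 30.0
```

Call:
play_rows(steps=[[0,0,0.01,0,0,0],[0,0,0,0,0,0],[0,0,0,0,0,0]])

```text
t: 24.25
eef_pos: [0.537, 0.0938, 0.0903]
tcp_rot: [3.142, 0.0, 3.03]
contact_force: [-1.0, -0.8, 2.8]
gripper_width: 0.0239
gripper_force: 30.0
```

```bash
python3 -c "
from h import *
avg(3)"
```

```text
t 24.4 plate mm [ 2.15 48.19 90.32] F [-1.   -0.08  3.04] T [-0.052  0.289  0.017] rot [3.1416e+00 2.0000e-04 3.0302e+00]
```

The pin is on the bore floor with light force. Releasing and retreating upward.

Call:
play_rows(steps=[[0,0,0,0,0,0],[0,0,0,0,0,0],[0,0,0,0,0,0],[0,0,0,0,0,0],[0,0,0,0,0,0],[0,0,0,0,0,0],[0,0,0,0,0,0],[0,0,0,0,0,0],[0,0,0,0,0,0]], claw=-1)

```text
t: 25.15
eef_pos: [0.5369, 0.0937, 0.0902]
tcp_rot: [3.142, 0.0, 3.03]
contact_force: [-0.4, -0.4, -0.3]
gripper_width: 0.0809
gripper_force: 0.0
```

Call:
play_rows(steps=[[0,0,-0.2,0,0,0],[0,0,-0.6,0,0,0],[0,0,-0.8,0,0,0],[0,0,-0.8,0,0,0],[0,0,-0.8,0,0,0],[0,0,-0.8,0,0,0],[0,0,-0.8,0,0,0],[0,0,-0.5,0,0,0],[0,0,0,0,0,0],[0,0,0,0,0,0]])

```text
t: 25.98
eef_pos: [0.537, 0.0937, 0.2228]
tcp_rot: [3.141, 0.001, 3.03]
contact_force: [-1.1, -0.6, -0.7]
gripper_width: 0.0912
gripper_force: 0.0
```

```bash
python3 -c "
from h import *
avg(2); d=grab('side','s9'); w=grab('wrist','w9'); u,v=map(int,proj(d,[.537,.094,.06]))
cv2.imwrite('pics/s9.png',np.hstack([cv2.resize(d['img'][v-60:v+60,u-60:u+60],(400,400)),cv2.resize(w['img'][60:380,160:480],(400,400))])[:,:,::-1])"
```

```text
t 26.08 plate mm [  1.57  48.03 221.71] F [ 0.34  0.01 -0.76] T [ 0.    -0.015 -0.028] rot [-3.1412e+00 -1.5000e-03  3.0302e+00]
```

View pics/s9.png

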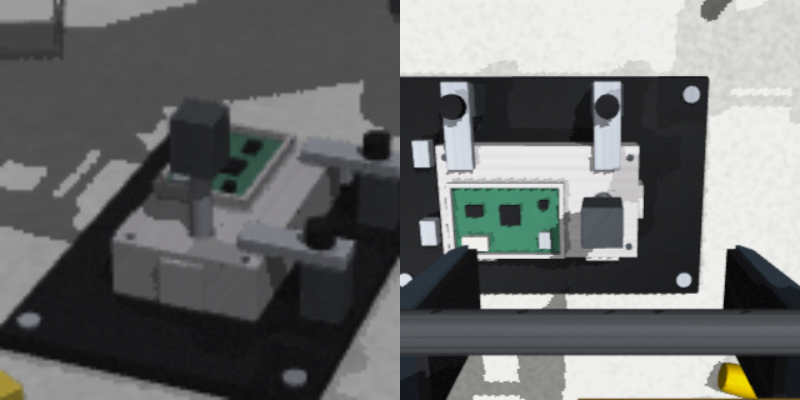

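The pin stands upright and fully home in its bore (left half (200,170), right half (602,222)), and the gripper is clear. Handing in.

```bash
python3 -c "
from plant import bot
print(bot.finish_job())"
```

```text
the job is handed in; nothing more can be done
None
```

The job is handed in at about 26 s: all three pads were touched off in the order asked at about 5 N each, the thin pin stands upright and fully home in its bore, the gripper is clear, and the thick pin was left in its stand.

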